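Lock the sliding inspection lens over the circuit board

ROBOT

A 7-joint arm with a two-finger parallel gripper is mounted at the origin on the work surface. World frame = base frame: x ahead of the robot, y to its left, z up, the work surface at z = 0. Lengths are in mm, angles in rad, forces in N, time in s.
With the tool pointing down it reaches from about 400 to 875 mm from the base axis. Payload 4.4 kg.
Tool frame: the origin (TCP) lies midway between the tips of the shut fingers; the grasp point (between the pads) lies grasp_offset behind it (grasp_offset is the distance from the TCP to the grasp point, in mm); z points along the fingers, y is the line along which they close (so a half turn about z gives the same grasp; the last joint's range is limited). The gripper opens to 85 mm and grips with 20 to 120 N. Pads are 22 mm wide; open, the fingers measure 114 mm over their backs; the gripper's body (76 mm by 85 mm) begins 54 mm behind the grasp point. The pads swing forward as they close: fully open they stand 13 mm farther back than shut.
Start: joints at [1.239, 0.628, 0.038, 1.517, -0.027, 0.996, -0.02], TCP at [170.77, -627.18, 231.313] pointing down, gripper open.
Joint ranges: [-3.06, 3.06], [-0.37, 2.12], [-1.25, 1.32], [0.18, 2.47], [-1.1, 4.24], [0.23, 1.98], [-2.94, 2.94]. Speed limits (rad/s): [2.57, 2.57, 3.14, 3.14, 3.14, 3.14, 3.14].

INTERFACE

Orientations are given as [roll, pitch, yaw] about the fixed x, y, z axes, in that order (R = Rz(yaw) Ry(pitch) Rx(roll)).
In Python, from cell import * gives the robot as it stands. The module is installed in compiled form; this text tells all that it offers.
- The arm moves only by the shell command python3 -m jog 'ROWS'. ROWS is a JSON object of lists of equal length, an entry for each row: "angular": the turn, a rotation vector about the tool's x, y, z in degrees, a list of three; "travel": the shift along the tool's x, y, z in cm, a list of three; "fingers": the closure, from 0 (fully open) to 1 (shut). In form: {"angular": [[rx, ry, rz], ...], "travel": [[tx, ty, tz], ...], "fingers": [fingers, ...]}. A call has 1 to 5 rows; each row is the pose to reach, as a shift and turn from the pose commanded when the call began, along the tool's axes at that moment; what a row does not reach only later rows make up. A row lasts 1/8 s, in which the tool goes at most 62.5 mm and 10.7 degrees, less where a joint would pass 70% of its speed; a pose out of reach is approached as far as the arm can. A call with a gripper value outside its range is refused whole. The fingers move at their own pace and stop on an object; the grip force is fixed at half the most. Time passes only in rows, so rows that repeat a pose let the fingers close. It gives the time, the measured TCP pose, the force and the opening at its end, in the units of the state.
- read_state(): the state, without advancing time (a new reading comes with each control period).
- get_image(name): name is "scene" or "top" or "wrist"; returns the picture (384x512x3 uint8, red, green, blue); there is no depth.
- camera_model(name): a dict with "mtx" (3x3 intrinsics, pixels), "T" (4x4, takes a point from camera to world coordinates). Camera axes: x right, y down, z forward; pixel columns grow to the right and rows downward; lengths in mm; the calibration is good to about 2 mm. A picture is of the moment at which its call begins: read the wrist's pose just before it. camera_model takes no time and is no camera call; for the wrist camera it gives the pose at the moment of the call.
- finish_job(): hands the job in, once; it reports no verdict.
The state is a dict: "clock": time; "qpos": joint angles; "qd": joint speeds; "tau": joint torques, N m; "eef_pos": TCP position; "tool_rot": TCP orientation; "force": force on the tool from outside, world axes, zero at the start; "torque": the same for the moment, N m; "width": finger opening in mm.
Only numpy, scipy, OpenCV 4.12 (cv2) and the standard library are available. Lean on these libraries where they do the work, as an engineer would, in place of code of your own. Each camera call takes 0.05 s, during which the arm holds its last target. There are 200 camera calls.

TASK

Pull the spring plunger up, slide the lens sleeve along its rail to the end where the circuit board lies, and let the plunger drop fully home into the hole of the plate there, so that the sleeve is locked. The hole has to be found by feel: do not ram the pin against the plates, and leave the board and the other things on the bench where they are.

Things in the scene. Friction and masses are not known exactly. Their poses are not given: they have to be found in the camera images.
- stand: Lens stand fixed to the bench: a dark steel foot 90 x 370 x 8 mm with a U-shaped rail (34 mm wide, top at 60 mm) between two end posts (170 mm either side of the middle). Origin under the middle of the foot, at bench height; y runs along the rail, x across it towards the lens side, z up.
- lens_sleeve (a joint): Place of the sleeve along the rail, m, from the rail's middle, growing along the stand's y, limits -0.122 and +0.122. The sleeve is an aluminium square tube 50 x 50 mm round the rail, top at 70 mm; it slides with about 1.5 N of friction (about 3 N with the pin dragging on a plate) and stays where it is left. It starts within 18 mm of the middle, pin down in the open groove between the two plates, where it locks nothing.
- lens (a point): Centre of the round magnifying lens (98 mm over its rim, top 72 mm above the bench) that the sleeve carries on the stand's +x side, 135 mm from the rail's axis.
- plunger (a joint): Lift of the spring plunger, m: 0 = fully home, 0.016 = hard upper stop. A spring pushes it down: 8 N at 0, 12 N at the stop. It must be lifted more than 0.010 to pass onto a plate and reads about 0.009 while its pin rests on one. It drops home only in the groove (no lock) or in the strike plate's hole.
- pin_tip (a point): End of the plunger's steel pin, inside the sleeve, on the knob's axis: flat, 10 mm across, 50.5 mm above the bench when home, which is 9.5 mm below the top of the plates.
- knob (a point): Middle of the plunger's knob: a ribbed black upright cylinder 24 mm across and 28 mm tall on the sleeve's middle. It moves with the plunger: middle 100 mm above the bench when home. Below it a brass barrel, 18 mm across, stands from the sleeve's top (70 mm) to 83 mm. Grip it from above and pull straight up; pushed sideways, it moves the whole sleeve.
- strike: Brass carrier, 100 mm long, in the rail's groove at the board's end (either end). On it lies the steel strike plate, 76 x 24 mm, top 60 mm above the bench, flush with the rail, with the only hole in its middle (12 mm along the rail, 13 across). The plate is clamped by hand up to 12 mm off the carrier's middle along the rail: not measured. Origin on the bench under the carrier's middle; y along the rail.
- strike_top (a point): Point on the rail's axis above the carrier's middle, level with the strike plate's top (60 mm). The hole lies within 12 mm of it along the rail, either way. The plate must never be loaded with more than 30 N.
- blank: The like plate without a hole (72 x 24 mm, top at 60 mm) at the rail's other end. Origin on the bench below its middle; y along the rail. The pin must not load it with more than 30 N.
- board: Loose green circuit board 90 x 80 mm, 16 mm tall with its parts, lying on the bench on the lens side of the strike plate. Origin at the middle of its underside. Leave it.
- tray: Loose open clear parts tray 80 x 70 x 30 mm on the bench on the lens side, at the blank's end. Origin at the middle of its underside. Leave it.
- spool: Loose grey solder spool, 52 mm across, 40 mm tall, standing on the robot's side of the stand. Origin at the middle of its underside. Leave it.
- driver: Loose screwdriver 150 mm long lying on the robot's side of the stand. Leave it.

How it is judged:
By the outcome, as a careful person would: the job done as asked, in the order asked, and still so for the second after the job is handed in, with the robot touching nothing.
It also fails if it takes over 43 s, if anything falls off the work surface, if the arm or the gripper's body presses on something with over 40 N, if the wrist force passes 120 N, or if a joint passes its speed limit or range.

## Working session

There is one attempt and no reset: what is moved stays moved. The work goes in short steps, Python scripts to look and compute and a shell command to move; the robot and the scene stay as the last step left them, time stands still between calls to the robot, and variables do not carry over. Pictures are saved under pics/ and viewed, on a budget of 10 in all, crops included, one or two more only if the job needs it, and the job is handed in when it is done.

```bash
mkdir -p pics
cat > h.py <<'E'
from cell import *
import numpy as np, cv2
def save(n,f):
    T=camera_model(n); im=get_image(n); cv2.imwrite('pics/'+f,im[:,:,::-1]); return im,T
def ray(cm,u,v,z):
    K=np.array(cm['mtx']);T=np.array(cm['T'])
    d=T[:3,:3]@np.linalg.inv(K)@[u,v,1];o=T[:3,3]
    return o+d*(z-o[2])/d[2]
def proj(cm,p):
    K=np.array(cm['mtx']);T=np.linalg.inv(np.array(cm['T']))
    q=K@(T[:3,:3]@p+T[:3,3]);return q[:2]/q[2]
E
python3 - <<'E'
from h import *
a,_=save('top','a.png');b,_=save('scene','b.png')
s=read_state();print({k:np.round(v,3) for k,v in s.items()})
for n in('top','scene','wrist'):c=camera_model(n);print(n,np.round(c['mtx'],1).tolist(),np.round(c['T'],3).tolist())
E
```

```text
{'clock': np.float64(0.1), 'qpos': array([ 1.239,  0.629,  0.039,  1.518, -0.027,  0.996, -0.02 ]), 'qd': array([-0.   , -0.001, -0.   , -0.002,  0.   ,  0.001,  0.001]), 'tau': array([ 3.0000e-03, -5.6453e+01,  1.2300e+00, -1.9397e+01,  1.1000e-02,
        5.0000e-03, -0.0000e+00]), 'eef_pos': array([ 170.6  , -626.607,  230.48 ]), 'tool_rot': array([-3.14 ,  0.   ,  0.266]), 'force': array([-0.09 , -0.356, -0.917]), 'torque': array([-0.003, -0.055,  0.059]), 'width': np.float64(85.395)}
top [[449.9, 0.0, 261.9], [0.0, 449.9, 191.0], [0.0, 0.0, 1.0]] [[0.029, -0.988, 0.15, 450.592], [-1.0, -0.027, 0.012, 7.562], [-0.008, -0.15, -0.989, 823.352], [0.0, 0.0, 0.0, 1.0]]
scene [[455.8, 0.0, 255.9], [0.0, 455.8, 192.5], [0.0, 0.0, 1.0]] [[-0.647, 0.581, -0.494, 1006.585], [0.763, 0.484, -0.429, 409.531], [-0.01, -0.654, -0.756, 787.184], [0.0, 0.0, 0.0, 1.0]]
wrist [[311.4, 0.0, 252.7], [0.0, 311.4, 195.2], [0.0, 0.0, 1.0]] [[0.262, -0.926, -0.272, 240.031], [-0.965, -0.252, -0.073, -608.369], [-0.001, 0.282, -0.96, 372.162], [0.0, 0.0, 0.0, 1.0]]
```

View pics/a.png

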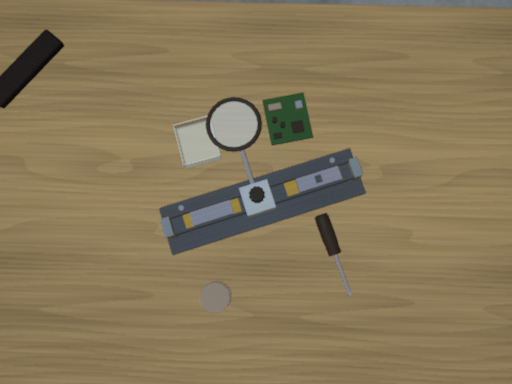

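View pics/b.png

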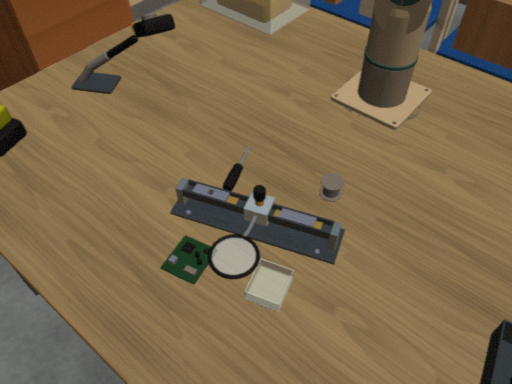

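The top view shows the knob at (257,195). The strike plate is on the right with its dark hole at about (319,179), next to the board at (288,119). The blank is on the left at (212,213), with the end posts at (167,226) and (355,167).

Run:
```python
from h import *
c=camera_model('top');im=cv2.imread('pics/a.png')
def r(n,u,v,z):print(n,np.round(ray(c,u,v,z),1))
r('knobtop',257,194.5,114);r('hole',319,179,60);r('post1',167,226,75);r('post2',355,167,75)
crop=im[140:260,150:375];cv2.imwrite('pics/c.png',cv2.resize(crop,None,fx=3.5,fy=3.5,interpolation=cv2.INTER_CUBIC))
g=cv2.cvtColor(im,cv2.COLOR_BGR2HSV).astype(int)
x,y,w,h=245,183,26,26
m=(g[y:y+h,x:x+w,2]<60);v,u=np.nonzero(m);print('dark knob',u.mean()+x,v.mean()+y,m.sum())
```

```text
knobtop [552.   24.2 114. ]
hole [589.7 -80.4  60. ]
post1 [500.5 173.3  75. ]
post2 [ 609.2 -139.4   75. ]
dark knob 256.58579881656806 194.1360946745562 169
```

View pics/c.png

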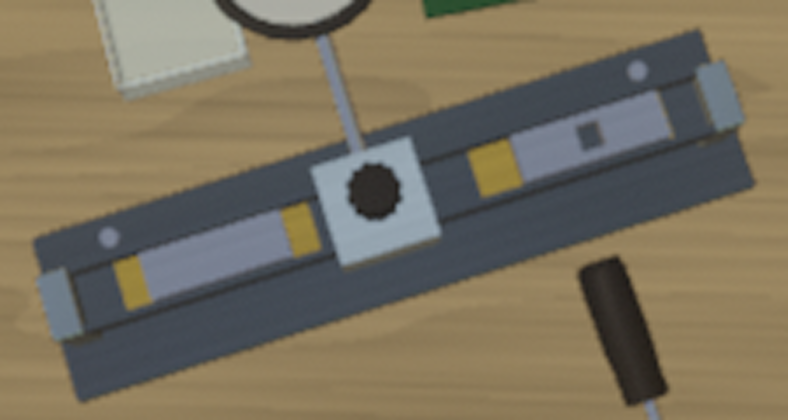

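```bash
cat >> h.py <<'E'
from scipy.spatial.transform import Rotation as R
def rel(p,yaw=None):
    """shift (cm) in tool axes to TCP target p from the measured pose, and rz (deg)"""
    s=read_state();r=R.from_euler('xyz',s['tool_rot'])
    t=r.inv().apply(np.array(p)-s['eef_pos'])/10
    a=None if yaw is None else np.degrees((r.inv()*R.from_euler('xyz',[np.pi,0,yaw])).as_rotvec())
    print('rel',np.round(t,2),np.round(a,2) if a is not None else '')
def st():
    s=read_state();print({k:np.round(s[k],2).tolist() for k in('clock','eef_pos','tool_rot','force','width')})
E
python3 - <<'E'
from h import *
import cell
print([x for x in dir(cell) if x[0]!='_'],grasp_offset)
c=camera_model('top')
C=[ray(c,150+u/3.5,140+v/3.5,8) for u,v in((700,30),(755,185),(80,402),(35,240))]
print(np.round(C,1),[np.linalg.norm(C[i]-C[i-1]) for i in range(4)])
d=(C[2]-C[1])+(C[3]-C[0]);d/=np.linalg.norm(d);mid=sum(C)/4;yaw=np.arctan2(d[1],d[0])-np.pi/2
xs=np.array([-d[0]*0+np.cos(yaw),np.sin(yaw),0]);ys=np.array([-np.sin(yaw),np.cos(yaw),0])
print('mid',mid,'yaw',yaw)
for n,(u,v,z) in dict(knob=(256.6,194.3,114),hole=(318.6,178.6,60),pa=(150+518/3.5,140+158/3.5,60),pb=(150+664/3.5,140+113/3.5,60),brass1=(150+472/3.5,140+173/3.5,58)).items():
    p=ray(c,u,v,z);print(n,np.round(p,1),'stand x,y',(p-mid)@xs,(p-mid)@ys)
k=ray(c,256.6,194.3,114);rel([k[0],k[1],200],yaw)
E
```

```text
['MotionError', 'camera_model', 'finish_job', 'get_image', 'grasp_offset', 'read_state'] 18.700000000000003
[[ 658.1 -143.4    8. ]
 [ 575.7 -172.     8. ]
 [ 453.5  174.5    8. ]
 [ 536.4  202.9    8. ]] [np.float64(367.0232272163979), np.float64(87.1862494620497), np.float64(367.4235834035897), np.float64(87.61664674826635)]
mid [555.91967093  15.52384821   8.        ] yaw 0.33853952097426454
knob [552.4  24.8 114. ] stand x,y -0.2785572182978143 9.950645955157741
hole [590.3 -79.7  60. ] stand x,y 0.8226883398152601 -101.29282347689654
pa [578.  -44.5  60. ] stand x,y 0.8431809338331557 -63.94218182618978
pb [ 602.4 -116.    60. ] stand x,y 0.15177479773098157 -139.49142828107497
brass1 [570.2 -22.2  58. ] stand x,y 0.9414477181265848 -40.30034853817509
rel [ 53.94 -52.83   3.14] [-0.1  -0.   -4.17]
```

```bash
python3 -m jog '{"angular":[[0,0,-1],[0,0,-2],[0,0,-3],[0,0,-4],[0,0,-4.1]],"travel":[[4,-4,0],[8,-8,0],[12,-12,0],[16,-16,0],[20,-20,0]],"fingers":[0,0,0,0,0]}'; python3 -c "
from h import *;rel([552.4,24.8,200],.3385)"
```

```text
clock: 0.72
eef_pos: [311.9, -379.8, 231.2]
tool_rot: [-3.141, -0.0, 0.337]
force: [1.0, 0.0, 0.3]
width: 85.5
rel [ 36.09 -30.22   3.13] [-0.02 -0.01 -0.06]
```

```bash
python3 -m jog '{"angular":[[0,0,0],[0,0,0],[0,0,0],[0,0,0],[0,0,0]],"travel":[[4.5,-3.8,0],[9,-7.6,0],[13.5,-11.4,0],[18,-15.1,0],[22.5,-18.9,0]],"fingers":[0,0,0,0,0]}'; python3 -c "
from h import *;rel([552.4,24.8,200],.3385)"
```

```text
clock: 1.35
eef_pos: [461.6, -127.3, 231.3]
tool_rot: [3.141, 0.0, 0.337]
force: [0.6, -1.1, 0.0]
width: 85.3
rel [ 13.59 -11.35   3.12] [ 0.01  0.   -0.08]
```

```bash
python3 -m jog '{"angular":[[0,0,0],[0,0,0],[0,0,0],[0,0,0],[0,0,0]],"travel":[[4.5,-3.8,0.5],[9,-7.6,1.5],[13.6,-11.35,3],[13.6,-11.35,3.1],[13.6,-11.35,3.1]],"fingers":[0,0,0,0,0]}'
python3 - <<'E'
from h import *
im,c=save('wrist','w1.png');st();rel([552.4,24.8,85],.3385)
print(proj(c,np.array([552.4,24.8,114])),proj(c,np.array([590.3,-79.7,60])))
E
```

```text
clock: 1.98
eef_pos: [551.0, 22.7, 199.7]
tool_rot: [3.141, 0.002, 0.337]
force: [0.3, -0.8, -1.3]
width: 85.3
{'clock': 2.02, 'eef_pos': [551.01, 21.76, 200.11], 'tool_rot': [3.14, 0.0, 0.34], 'force': [-0.28, -0.24, 0.1], 'width': 85.76}
rel [ 0.25 -0.25 11.51] [ 0.04  0.09 -0.16]
[250.07355679 198.71394474] [370.14048482 180.3065085 ]
```

View pics/w1.png

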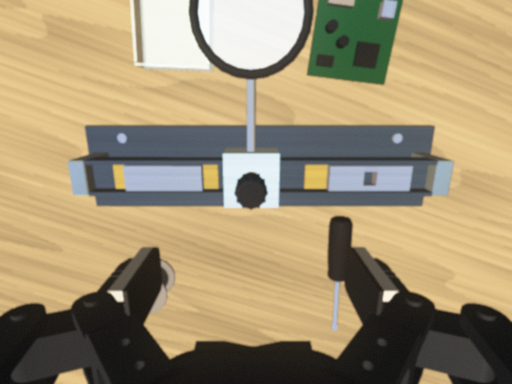

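The wrist view shows the knob centred at (251,190) on the sleeve. The strike hole is at (370,179) and its plate spans columns 329 to 411. The predicted hole was (370,180), which agrees. The knob row needs a check.

Run:
```python
from h import *
c=camera_model('wrist');im=cv2.imread('pics/w1.png')
ys=np.array([-np.sin(.3385),np.cos(.3385),0]);xs=np.array([np.cos(.3385),np.sin(.3385),0])
g=im[150:215,230:275].max(2)<70;v,u=np.nonzero(g);print('knob box',u.min()+230,u.max()+230,v.min()+150,v.max()+150)
for z in(114,100,86):print(z,proj(c,np.array([552.4,24.8,z])))
for n,u,v,z in(('knob c',251,190,100),('sl',223,180,70),('sr',280,180,70),('hole l',364,178.5,60),('hole r',377,178.5,60),('pl',329,178,60),('pr',411,178,60),('st',251,152,70),('sb',251,208,70),('rail t',300,159,60),('rail b',300,190,60)):
    p=ray(c,u,v,z);q=p-[555.9,15.5,0];print(n,np.round(p,1),'stand',np.round([q@xs,q@ys],1))
```

```text
knob box 236 265 173 207
114 [248.88072661 198.29265562]
100 [249.06344397 193.22134587]
86 [249.22764057 188.66407896]
knob c [555.5  24.2 100. ] stand [2.5 8.4]
sl [548.1  48.4  70. ] stand [ 3.6 33.6]
sr [5.649e+02 1.000e-01 7.000e+01] stand [  3.4 -17.5]
hole l [589.9 -74.8  60. ] stand [  2.1 -96.4]
hole r [593.9 -86.2  60. ] stand [   2.  -108.5]
pl [579.7 -43.9  60. ] stand [  2.7 -63.9]
pr [ 604.7 -115.8   60. ] stand [   2.4 -140.1]
st [580.1  32.9  70. ] stand [28.6  8.3]
sb [531.3  16.   70. ] stand [-23.    8.6]
rail t [587.3 -11.9  60. ] stand [ 20.6 -36.3]
rail b [560.1 -22.7  60. ] stand [ -8.8 -37.4]
```

```bash
python3 -m jog '{"angular":[[0,0,0],[0,0,0],[0,0,0],[0,0,0],[0,0,0]],"travel":[[0.35,-0.15,4],[0.35,-0.15,8],[0.35,-0.15,11],[0.35,-0.15,11.8],[0.35,-0.15,11.8]],"fingers":[0,0,0,0,0]}'; python3 -c "
from h import *;st();rel([554,24.3,82],.3385)"
```

```text
clock: 2.65
eef_pos: [554.6, 24.7, 82.8]
tool_rot: [3.141, -0.0, 0.336]
force: [0.4, 0.9, 0.3]
width: 85.7
{'clock': 2.65, 'eef_pos': [554.63, 24.73, 82.8], 'tool_rot': [3.14, -0.0, 0.34], 'force': [0.39, 0.9, 0.35], 'width': 85.68}
rel [-0.07  0.02  0.08] [ 0.03 -0.   -0.16]
```

```bash
python3 -m jog '{"angular":[[0,0,0],[0,0,0],[0,0,0],[0,0,0],[0,0,0]],"travel":[[0,0,0],[0,0,0],[0,0,0],[0,0,0],[0,0,0]],"fingers":[0.6,0.7,1,1,1]}'; python3 -m jog '{"angular":[[0,0,0],[0,0,0],[0,0,0],[0,0,0]],"travel":[[0,0,0],[0,0,0],[0,0,0],[0,0,0]],"fingers":[1,1,1,1]}'
```

```text
clock: 3.28
eef_pos: [554.9, 25.8, 83.0]
tool_rot: [3.141, -0.001, 0.337]
force: [-1.0, -1.1, 5.6]
width: 22.6
clock: 3.78
eef_pos: [554.9, 25.9, 83.0]
tool_rot: [3.141, -0.001, 0.337]
force: [-1.4, 0.3, 6.1]
width: 22.4
```

Grip is on (22.4 mm). Lift about 13 mm slowly.

```bash
python3 -m jog '{"angular":[[0,0,0],[0,0,0],[0,0,0],[0,0,0],[0,0,0]],"travel":[[0,0,-0.3],[0,0,-0.7],[0,0,-1.1],[0,0,-1.35],[0,0,-1.35]],"fingers":[1,1,1,1,1]}'; python3 -m jog '{"angular":[[0,0,0]],"travel":[[0,0,0]],"fingers":[1]}'
```

```text
clock: 4.4
eef_pos: [554.7, 25.8, 95.8]
tool_rot: [3.142, -0.0, 0.337]
force: [3.8, 0.4, -12.8]
width: 22.4
clock: 4.53
eef_pos: [554.7, 25.9, 95.7]
tool_rot: [3.142, -0.0, 0.337]
force: [3.9, -1.0, -12.1]
width: 22.4
```

```bash
python3 -m jog '{"angular":[[0,0,0],[0,0,0],[0,0,0],[0,0,0],[0,0,0]],"travel":[[0,1,0],[0,2.5,0],[0,4,0],[0,5.5,0],[0,7,0]],"fingers":[1,1,1,1,1]}'; python3 -m jog '{"angular":[[0,0,0],[0,0,0],[0,0,0],[0,0,0],[0,0,0]],"travel":[[0,1,0],[0,2,0],[0,3,0],[0,3.6,0],[0,3.6,0]],"fingers":[1,1,1,1,1]}'; python3 -c "
from h import *;im,c=save('wrist','w2.png');st()
print(proj(c,np.array([590.3,-79.7,60])))"
```

```text
clock: 5.15
eef_pos: [578.2, -41.3, 95.8]
tool_rot: [-3.141, -0.0, 0.337]
force: [3.8, 3.7, -11.7]
width: 22.3
clock: 5.78
eef_pos: [590.3, -75.9, 95.8]
tool_rot: [3.14, -0.001, 0.336]
force: [4.4, 0.9, -10.8]
width: 22.3
{'clock': 5.82, 'eef_pos': [590.34, -75.88, 95.9], 'tool_rot': [3.14, -0.0, 0.34], 'force': [5.33, 0.54, -11.08], 'width': 22.57}
[257.75752791 227.93213085]
```

```bash
python3 -m jog '{"angular":[[0,0,0],[0,0,0],[0,0,0]],"travel":[[0,0,0.2],[0,0,0.35],[0,0,0.35]],"fingers":[1,1,1]}'; python3 -m jog '{"angular":[[0,0,0],[0,0,0]],"travel":[[0,0,0.05],[0,0,0.05]],"fingers":[1,1]}'
```

```text
clock: 6.2
eef_pos: [590.0, -75.0, 92.6]
tool_rot: [3.141, -0.001, 0.337]
force: [4.1, -1.0, -9.2]
width: 22.6
clock: 6.45
eef_pos: [590.0, -74.9, 92.4]
tool_rot: [3.14, -0.001, 0.337]
force: [4.0, -1.5, -4.2]
width: 22.2
```

View pics/w2.png

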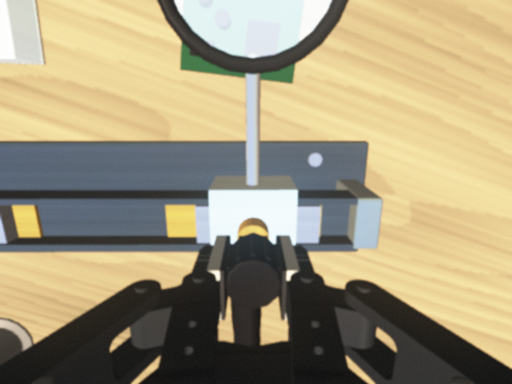

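Touch felt at z 92.4, where the pull eased from 9 to 4 N. The picture shows the sleeve over the strike plate with the knob gripped at about (253,262). Now feel along in small steps.

```bash
for i in 1; do python3 -m jog '{"angular":[[0,0,0],[0,0,0]],"travel":[[0,0.1,0],[0,0.2,0]],"fingers":[1,1]}'; python3 -m jog '{"angular":[[0,0,0],[0,0,0]],"travel":[[0,0.1,0],[0,0.1,0]],"fingers":[1,1]}';python3 -m jog '{"angular":[[0,0,0],[0,0,0]],"travel":[[0,0.1,0],[0,0.1,0]],"fingers":[1,1]}'; done | grep -v -e rot -e width
```

```text
clock: 6.7
eef_pos: [590.1, -75.0, 92.3]
force: [1.8, 2.2, 0.1]
clock: 6.95
eef_pos: [590.4, -76.1, 92.0]
force: [0.9, 4.3, 1.3]
clock: 7.2
eef_pos: [591.0, -77.9, 90.8]
force: [4.5, 2.5, -10.2]
```

The pin dipped to z 90.8 and the full spring pull came back, so it has entered the hole. Lower gently.

```bash
python3 -m jog '{"angular":[[0,0,0],[0,0,0]],"travel":[[0,0,0.1],[0,0,0.1]],"fingers":[1,1]}';python3 -m jog '{"angular":[[0,0,0],[0,0,0]],"travel":[[0,0,0.15],[0,0,0.15]],"fingers":[1,1]}'
```

```text
clock: 7.45
eef_pos: [591.0, -77.9, 89.5]
tool_rot: [-3.141, 0.0, 0.337]
force: [4.8, 3.6, -9.7]
width: 22.2
clock: 7.7
eef_pos: [591.0, -78.0, 88.0]
tool_rot: [-3.141, 0.0, 0.337]
force: [4.5, 3.6, -9.9]
width: 22.1
```

Free and falling. The pull stays at about 10 N, so the plate carries nothing. Lower on towards z 83.

```bash
python3 -m jog '{"angular":[[0,0,0],[0,0,0],[0,0,0]],"travel":[[0,0,0.15],[0,0,0.3],[0,0,0.3]],"fingers":[1,1,1]}';python3 -m jog '{"angular":[[0,0,0],[0,0,0]],"travel":[[0,0,0.1],[0,0,0.15]],"fingers":[1,1]}'
```

```text
clock: 8.07
eef_pos: [591.0, -77.9, 85.1]
tool_rot: [-3.141, 0.0, 0.337]
force: [3.8, 2.4, -8.4]
width: 22.4
clock: 8.32
eef_pos: [591.0, -78.0, 83.8]
tool_rot: [-3.141, 0.0, 0.337]
force: [4.0, 2.8, -9.0]
width: 22.3
```

```bash
python3 -m jog '{"angular":[[0,0,0],[0,0,0]],"travel":[[0,0,0.07],[0,0,0.07]],"fingers":[1,1]}'; python3 -m jog '{"angular":[[0,0,0],[0,0,0],[0,0,0],[0,0,0]],"travel":[[0,0,0],[0,0,0],[0,0,0],[0,0,0]],"fingers":[0.45,0.45,0.45,0.45]}'
```

```text
clock: 8.57
eef_pos: [591.0, -78.0, 83.3]
tool_rot: [-3.141, 0.0, 0.337]
force: [3.8, 2.2, -9.4]
width: 22.1
clock: 9.07
eef_pos: [590.9, -78.3, 84.3]
tool_rot: [3.141, 0.0, 0.337]
force: [-0.8, 0.1, -0.5]
width: 47.0
```

Released. Retreat upward and check.

```bash
python3 -m jog '{"angular":[[0,0,0],[0,0,0],[0,0,0],[0,0,0],[0,0,0]],"travel":[[0,0,-2],[0,0,-5],[0,0,-9],[0,0,-12],[0,0,-12]],"fingers":[0.45,0.45,0.45,0.45,0.45]}'
python3 - <<'E'
from h import *
a,c=save('wrist','w3.png');s,c2=save('scene','s3.png')
for z in (86,100,102.5,114):print(z,proj(c,np.array([591,-78,z])),proj(c2,np.array([591,-78,z])))
k=proj(c2,np.array([591,-78,90]));x,y=int(k[0]),int(k[1])
o=cv2.imread('pics/b.png')
A=cv2.resize(s[y-45:y+45,x-60:x+60,::-1],(480,360),interpolation=2);B=cv2.resize(o[y-45:y+45,x-60:x+60],(480,360),interpolation=2)
kb=proj(c2,np.array([552.4,24.8,90]));xb,yb=int(kb[0]),int(kb[1])
def kn(im,x,y):
    m=im[y-30:y+30,x-15:x+15].max(2)<60;return cv2.resize(im[y-30:y+30,x-25:x+25],(250,300),interpolation=2)
W=cv2.resize(a[:,:,::-1],(400,300))
cv2.imwrite('pics/d.png',np.hstack([W,kn(s[:,:,::-1],x,y)[:,:200],kn(o,xb,yb)[:,:200]]))
cv2.imwrite('pics/e.png',s[:,:,::-1]);print(x,y,xb,yb)
E
```

```text
clock: 9.7
eef_pos: [592.6, -78.3, 206.8]
tool_rot: [3.139, -0.005, 0.337]
force: [-0.1, -0.5, -0.8]
width: 46.9
86 [250.93733174 191.624259  ] [209.59768004 183.32217077]
100 [250.89610049 196.09627148] [209.00438567 178.75014278]
102.5 [250.8882832  196.94414809] [208.89702172 177.9227778 ]
114 [250.85035525 201.05787873] [208.397484   174.07325468]
209 182 259 195
```

View pics/d.png

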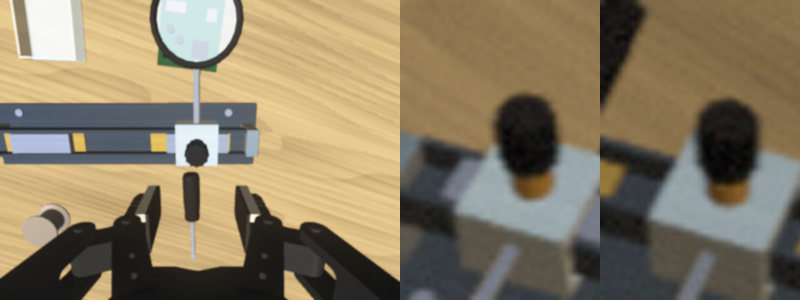

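The sleeve sits at the board's end with the knob down, and the board, tray, spool and driver look unmoved. A numeric check of the knob height and the loose things, before and after:

Run:
```python
from h import *
c=camera_model('scene');o=cv2.imread('pics/b.png');s=cv2.imread('pics/s3.png')
def blob(im,x,y):
    p=cv2.resize(im[y-25:y+20,x-14:x+15],None,fx=8,fy=8,interpolation=cv2.INTER_CUBIC).max(2)
    n,l,st_,ce=cv2.connectedComponentsWithStats((p<62).astype('uint8'));i=1+st_[1:,4].argmax()
    return np.r_[ce[i]/8+[x-14,y-25],st_[i][:4]/8+[x-14,y-25,0,0]]
for im,x,y,p in((o,259,195,(554.9,25.9)),(s,209,182,(591,-78))):
    b=blob(im,x,y);print('blob',b.round(2),'pred mid', proj(c,np.array([*p,100])).round(2),'per mm',(proj(c,np.array([*p,110]))-proj(c,np.array([*p,100]))).round(2)/10)
t=get_image('top')[:,:,::-1];a=cv2.imread('pics/a.png');g=cv2.absdiff(t,a).max(2)
for n,(x0,y0,x1,y1) in dict(board=(264,95,318,150),tray=(168,112,204,172),spool=(195,278,235,318),driver=(312,208,360,300)).items():print(n,(g[y0:y1,x0:x1]>40).sum())
cv2.imwrite('pics/t3.png',t);st()
```

```text
blob [259.46 193.48 253.5  185.25  11.88  16.75] pred mid [259.15 193.08] per mm [-0.002 -0.331]
blob [209.37 179.29 203.38 171.38  11.88  16.25] pred mid [209.   178.75] per mm [-0.043 -0.333]
board 1675
tray 0
spool 0
driver 0
{'clock': 9.85, 'eef_pos': [590.13, -77.99, 203.3], 'tool_rot': [-3.14, 0.0, 0.34], 'force': [0.35, 0.32, -0.81], 'width': 47.01}
```

View pics/t3.png

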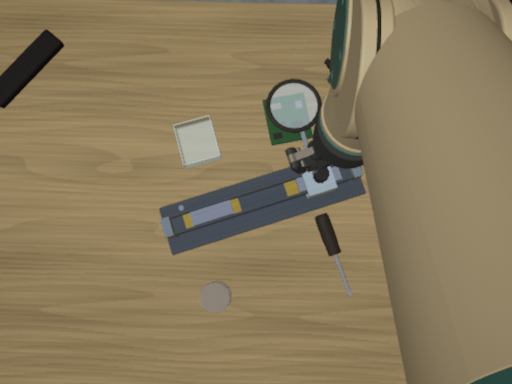

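The knob height matches its home height to about 0.5 mm. On a plate it would stand 9 mm higher, or 3 px. Hand in.

```bash
python3 -c "
from cell import *;print(finish_job())"
```

```text
the job is handed in; nothing more can be done
None
```

The lens sleeve is at the board's end of the rail with the plunger dropped into the strike plate's hole, and I have handed the job in at about 10 s of the 43 s. I gripped the knob, lifted it about 13 mm and slid the sleeve about 108 mm. Then I lowered the pin lightly onto the strike plate and felt along in 1–2 mm steps until it dropped in, and let it down by hand before releasing. The wrist force readings stayed under 15 N throughout.

- **Plunger home:** in the scene view the knob sits at its starting home height to within about 0.5 mm. While I lowered it, the spring pull stayed at 8–10 N, so the plate carried nothing.
- **Hole position:** the pin dropped in within about 2–3 mm of where both cameras put the hole.
- **Loose things:** before and after images show no change at the tray, spool and driver. The board's area does differ (1675 pixels), because the lens now hangs over it. What can still be seen of the board has not moved.
- **Robot:** the gripper is clear, about 120 mm above its grip position, with almost no force on it.
- **Not tested:** I did not push the sleeve sideways to prove the lock, to avoid loading the plate.

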